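# Put the desk microphone on the air

### The job

Put the desk microphone on the air by pressing with the closed fingertips: first switch on the power strip by pushing down the raised end of its rocker, then press the round key of the three-key antenna selector fully in so that it stays down, and last press the long bar on the microphone's base fully down and finish with the bar still held down. Keep to that order, do not press the selector's square or oblong key, and do not pick up or shift any of the loose things on the desk. The program ends while the fingers hold the bar down.

Things in the scene. Friction and masses are not known exactly. Their poses are not given: they have to be found in the camera images.
- strip: White power strip, 51 x 325 x 39 mm, fixed to the desk, to the robot's left. Origin: centre of its underside; own y along its length, z up. The small rocker switch sits near its right (-y) end, at own y = -112 mm; the flat top of the housing round it is 34 mm above the desk.
- rocker_end (a point): Fixed point on the strip at own (-9, -112, 38) mm, on the raised end of the rocker when off (its own -x end, towards the robot). Axes as the strip's. Rocker: 24 mm long along own x, 12 mm wide, pivot 9 mm to the +x side of this point. Pushed straight down with 2 to 4 N this end sinks about 4 mm while the other end rises to 39 mm: keep the fingertips off that one.
- strip_switch (a joint): Rocker angle, rad: 0 = off (end nearer the robot raised), 0.349 = fully on (that end down). It stays where it is left; above 0.25 counts as on.
- selector: Antenna selector: aluminium base plate 62 x 186 x 6 mm, fixed to the desk in the middle, carrying three black key modules (52 x 52 x 24 mm each) in a row along its own y at 56 mm spacing. Origin: centre of the plate's underside; z up. Which key stands in which of the three places varies.
- round_top (a point): Centre of the top face of the round key (white cylinder, 30 mm diameter), 40 mm above the desk when out, 34 mm when in; moves with the key; z up, x and y as the selector's. The module's housing round the key is 30 mm above the desk.
- round_key (a joint): Travel of the round key, m: 0 = out, 0.006 = fully in. Moves straight down against about 2.5 N of friction and stays where it is left; above 0.0045 counts as in.
- square_top (a point): Centre of the top face of the square key (white, 28 x 28 mm), otherwise like the round one. Not to be pressed.
- square_key (a joint): Travel of the square key, m; 0 = out. Must stay out (under 0.002).
- oblong_top (a point): Centre of the top face of the oblong key (white, 30 mm along the selector's x, 12 mm along its y), otherwise like the round one. Not to be pressed.
- oblong_key (a joint): Travel of the oblong key, m; 0 = out. Must stay out (under 0.002).
- microphone: Grey desk microphone, fixed to the desk, to the robot's right: base 112 (own x) x 92 x 26 mm, a short bent neck at the back (+x) with a dark microphone head that reaches 92 mm above the desk, from 54 to 89 mm behind the base's centre. Origin: centre of the base's underside; z up; its front, own -x, faces the robot.
- bar_top (a point): Centre of the top face of the talk bar (black ribbed bar, 26 mm along the microphone's own x, 70 mm along its y), at own (-27, 0) mm, 37 mm above the desk when up, 30 mm when fully down; moves with the bar; axes as the microphone's. The neck stands 57 mm behind it (+x).
- talk_bar (a joint): Travel of the talk bar, m: 0 = up, 0.007 = fully down. A spring lifts it: 1.4 N at the start, 3.9 N fully down. Above 0.0045 counts as pressed.
- valve_voltmeter: Tall grey meter, fixed, always in the same place behind the selector; an obstacle only. Cabinet from 53 mm before (-x) to 91 mm behind its origin, 122 mm wide, 201 mm high with a carrying handle on top (to about 230 mm) and knobs and terminals on its front. Origin: centre of its underside. Pass it on the robot's side.
- loupe: Loose black loupe, 37 mm diameter, 34 mm high, between strip and selector. Origin: centre of its underside. Leave it alone.
- relay_can: Loose cylindrical can, 34 mm diameter, 62 mm high, standing behind the selector's right half. Origin: centre of its underside. Leave it alone.
- coax_tee: Loose small metal coax T-piece, 26 x 42 x 12 mm, near the desk's front edge before the strip. Origin: centre of its underside. Leave it alone.
- phone: Loose phone lying flat, 158 x 80 x 10 mm, behind the microphone to its left. Origin: centre of its underside. Leave it alone.

How it is judged:
By the outcome, as a careful person would: the job done as asked, in the order asked, and still so for the second after the job is handed in, while the arm keeps its last pose, push and grip.
It also fails if it takes over 46 s, if anything falls off the work surface, if the arm or the gripper's body presses on something with over 40 N, if the wrist force passes 120 N, or if a joint passes its speed limit or range.

### The arm

A 6-joint arm with a two-finger parallel gripper is mounted at the origin on a cart in front of the work surface, level with it; the furniture and walls round the work are solid. World frame = base frame: x ahead of the robot, y to its left, z up, the work surface at z = 0. Lengths are in m, angles in rad, forces in N, time in s.
With the tool pointing down it reaches from about 0.275 to 0.825 m from the base axis. Payload 4.9 kg.
Tool frame: the origin (TCP) lies midway between the tips of the shut fingers; the grasp point (between the pads) lies 19 mm behind it; z points along the fingers, y is the line along which they close (so a half turn about z gives the same grasp; the last joint's range is limited). The gripper opens to 85 mm and grips with 20 to 120 N. Pads are 22 mm wide; open, the fingers measure 114 mm over their backs; the gripper's body (76 mm by 85 mm) begins 54 mm behind the grasp point. The pads swing forward as they close: fully open they stand 13 mm farther back than shut.
Start: joints at [-1.346, 0.326, -0.193, 1.052, 0, 1.437], TCP at [0.193, -0.515, 0.231] pointing down, gripper open.
Joint ranges: [-2.65, 2.65], [-0.97, 1.79], [-1.3, 1.35], [-1.93, 2.1], [-1.47, 1.37], [-3.14, 3.14]. Speed limits (rad/s): [2.57, 2.57, 3.14, 3.14, 3.14, 3.14].

### API

Orientations are given as a unit quaternion [w, x, y, z].
In Python, from station import * gives the robot as it stands.
- The arm moves only by the shell command python3 -m pendant 'ROWS' [OPENING] [FORCE]. ROWS is JSON, a list of rows, each an object of numbers: "tx", "ty", "tz": the shift along the tool's x, y, z in units of 25 mm (1.0 is 25 mm); "ax", "ay", "az": the turn, a rotation vector about the tool's x, y, z in degrees. In form: [{"tx": .., "ty": .., "tz": .., "ax": .., "ay": .., "az": ..}, ...]. A call has 1 to 12 rows; each row shifts and turns the commanded pose from where the row before left it, along the tool's axes as they then stand; what a row does not reach is not made up. A row lasts 1/10 s, in which the tool goes at most 50 mm and 8.59 degrees, less where a joint would pass 70% of its speed; a pose out of reach is approached as far as the arm can. A call is refused whole if a number of a shift passes 1 or a number of a turn 8.59, either way. A call with a gripper value outside its range is refused whole. OPENING is the opening, from 0 (shut) to 1 (fully open), set as the call begins (- or left out, the last holds). The fingers move at their own pace and stop on an object; FORCE is the grip in N (left out, the last holds). Time passes only in rows, so rows that do not move let the fingers close. It gives the time, the measured TCP pose, the force, the opening and the grip force at its end, in the units of the state.
- sense(): the state, without advancing time (a new reading comes with each control period).
- grab_frame(name): name is "side" or "top"; returns (picture, depth): 420x560x3 uint8, red, green, blue; 420x560 float32, m along the optical axis (not along the pixel's ray), 0 where there is no reading.
- camera_model(name): a dict with "intrinsics" (3x3 intrinsics, pixels), "R" (3x3) and "t" (3): a world point X has camera coordinates R X + t. Camera axes: x right, y down, z forward; pixel columns grow to the right and rows downward; lengths in m; the calibration is good to about 2 mm. A picture is of the moment at which its call begins. camera_model takes no time and is no camera call.
- finish_job(): hands the job in; it is judged then, once.
The state is a dict: "t": time; "qpos": joint angles; "qd": joint speeds; "tau": joint torques, N m; "tcp_pos": TCP position; "orientation": TCP orientation; "wrist_force": force on the tool from outside, world axes, zero at the start; "torque": the same for the moment, N m; "gripper_width": opening from 0.0 (shut) to 1.0 (fully open); "grip_force": force on a finger pad.
Only numpy, scipy, OpenCV 4.12 (cv2) and the standard library are available. Lean on these libraries where they do the work, as an engineer would, in place of code of your own. Each camera call takes 0.05 s, during which the arm holds its last target. There are 200 camera calls.

## Working session

There is one attempt and no reset: what is moved stays moved. The work goes in short steps, Python scripts to look and compute and a shell command to move; the robot and the scene stay as the last step left them, time stands still between calls to the robot, and variables do not carry over. Pictures are saved under pics/ and viewed, at most 10 in all, crops included, and the job is handed in when it is done.

```bash
mkdir -p pics; python3 - <<'E'
from station import *
import cv2,numpy as np
for n in("top","side"):
    p,d=grab_frame(n); cv2.imwrite(f"pics/{n}0.png",p[:,:,::-1]); np.savez(f"{n}0.npz",p=p,d=d)
    c=camera_model(n); print(n,c["intrinsics"],c["R"],c["t"])
s=sense();print(s["t"],s["tcp_pos"],s["orientation"])
E
```

```text
top [[506.51290435   0.         280.65051752]
 [  0.         506.51290435 209.52317058]
 [  0.           0.           1.        ]] [[-0.02058781 -0.9997824   0.00335938]
 [-0.9956585   0.02019758 -0.09086369]
 [ 0.09077607 -0.00521548 -0.99585767]] [0.08546166 0.56122684 1.54131235]
side [[510.31927396   0.         279.62724056]
 [  0.         510.31927396 205.86627309]
 [  0.           0.           1.        ]] [[-0.98545554 -0.1690648  -0.01716026]
 [-0.09806186  0.64823276 -0.75510143]
 [ 0.13878491 -0.74243612 -0.65538337]] [0.56576933 0.05963079 1.29250609]
0.1 [ 0.19300688 -0.51444711  0.23059189] [-7.93268918e-04  9.83951325e-01  1.78435303e-01 -5.31574852e-05]
```

View pics/top0.png

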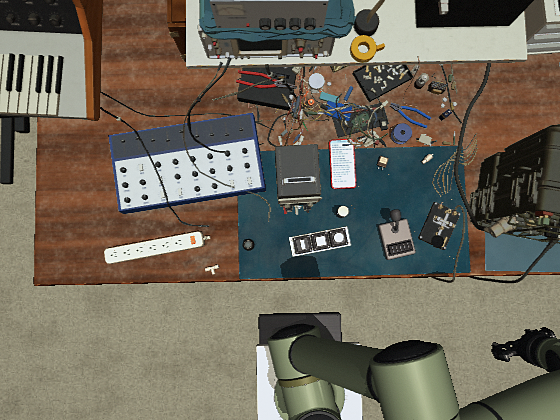

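View pics/side0.png

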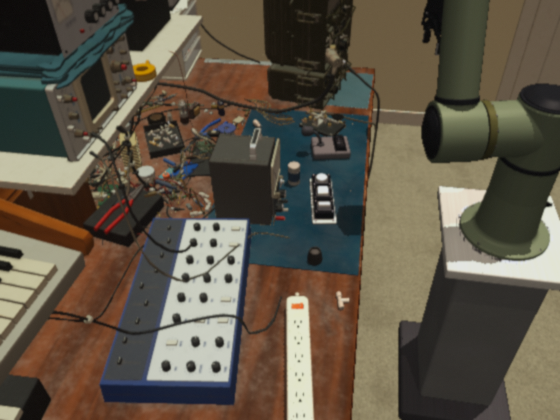

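```bash
python3 - <<'E'
import cv2,numpy as np
t=cv2.imread("pics/top0.png");s=cv2.imread("pics/side0.png")
def c(im,u,v,w,h,k): return cv2.resize(im[v:v+h,u:u+w],None,fx=k,fy=k,interpolation=cv2.INTER_CUBIC)
a=np.hstack([c(t,170,220,50,40,5),c(t,285,220,70,40,5),c(t,372,205,40,40,5)])
b=np.hstack([c(s,280,285,50,40,5),c(s,300,165,70,60,5)[:300],][:1]+[c(s,300,180,70,40,5),c(s,310,127,40,40,5)])
cv2.imwrite("pics/c1.png",np.vstack([a,b]))
E
```

```text
(no output)
```

View pics/c1.png

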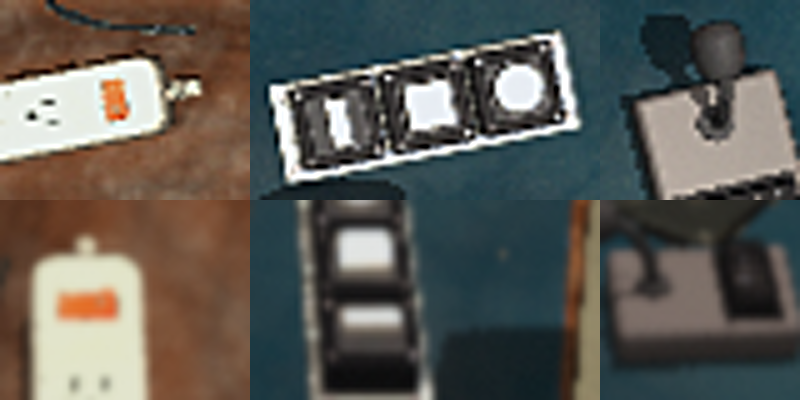

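```bash
cat > h.py <<'E'
from station import *
import cv2,numpy as np
def ray(n,u,v,z):
    c=camera_model(n);R=np.array(c["R"]);o=-R.T@np.array(c["t"])
    d=R.T@np.linalg.solve(np.array(c["intrinsics"]),[u,v,1.]);return o+d*(z-o[2])/d[2]
def blob(m,box):
    """largest blob in box: contour points, centroid (moments)"""
    u,v,w,h=box;k=np.zeros(m.shape,np.uint8);k[v:v+h,u:u+w]=m[v:v+h,u:u+w]
    n,l,s,c=cv2.connectedComponentsWithStats(k);i=1+np.argmax(s[1:,4])
    return (l==i),c[i],s[i]
def rect(n,mask,z):
    ct,_=cv2.findContours(mask.astype(np.uint8),0,2);ct=max(ct,key=cv2.contourArea)[:,0]
    P=np.array([ray(n,*p,z)[:2] for p in ct]).astype(np.float32)*1000
    r=cv2.minAreaRect(P);return np.round(r[0],1),np.round(r[1],1),round(r[2],1)
E
python3 - <<'E'
from h import *
for n,bx in(("top",dict(rk=(180,228,30,22),st=(95,225,115,45),key=(330,228,18,20),sq=(310,230,20,20),ob=(296,234,15,20),base=(370,215,50,50),bar=(380,234,35,26))),("side",dict(rk=(285,298,30,20),st=(280,290,40,130),key=(312,170,22,15),base=(305,130,50,35),bar=(333,133,18,20)))):
    p=np.load(f"{n}0.npz")["p"];h=cv2.cvtColor(p,cv2.COLOR_RGB2HSV).astype(int);H,S,V=h[...,0],h[...,1],h[...,2]
    r,g,b=[p[...,i].astype(int) for i in range(3)]
    M=dict(rk=(r-b>110)&(r>180)&(r-g>60),st=(V>170)&(S<70),key=(V>170)&(S<60),base=(S<70)&(V>70)&(r>=b),bar=(V<70))
    M["sq"]=M["ob"]=M["key"]
    Z=dict(rk=.037,st=.034,key=.04,sq=.04,ob=.04,base=.026,bar=.037)
    for k,q in bx.items():
        m,c,s=blob(M[k].astype(np.uint8),q);print(n,k,c.round(1),s,(ray(n,*c,Z[k])*1000).round(1),*rect(n,m,Z[k]))
E
```

```text
top rk [192.5 239.4] [191 236   5   8  28] [475.8 345.   37. ] [475.4 343.4] [12.2 21.4] 89.7
top st [152.5 247.3] [ 104  232  102   32 1400] [454.2 467.6  34. ] [455.5 460.1] [ 46.1 311.6] 9.5
top key [338.4 237.1] [334 233  10   9  71] [ 473.5 -100.4   40. ] [ 473.8 -100.6] [27.5 24.4] 88.8
top sq [320.5 240.6] [316 236  10  10  82] [464.1 -45.3  40. ] [463.9 -45.2] [26.9 26.9] 9.7
top ob [302.4 244.1] [300 240   6  10  35] [454.4  10.1  40. ] [454.1   9.9] [28.  10.8] 10.0
top base [395.8 236.2] [379 219  37  41 713] [ 473.3 -278.9   26. ] [ 465.1 -281.6] [109.5  89.2] 12.0
top bar [399.5 247.3] [387 240  26  16 241] [ 438.8 -286.2   37. ] [ 438.6 -285.2] [36.  76.7] 12.7
side rk [297.2 305.9] [292 303  11   6  56] [476.1 348.3  37. ] [476.7 347.4] [21.2 13.1] 9.0
side st [298.7 360.9] [ 287  293   27  127 2815] [454.8 475.7  34. ] [459.  450.5] [ 45.6 281.3] 9.4
side key [321.3 176.5] [317 174  10   6  51] [474.  -98.6  40. ] [473.4 -98.6] [25.1 22.5] 8.4
side base [327.4 146. ] [312 134  38  21 434] [ 473.3 -268.9   26. ] [ 467.2 -282.2] [108.6 106.8] 11.6
side bar [338.8 141.8] [333 133  14  18 199] [ 440.5 -279.8   37. ] [ 441.  -282.5] [34.1 93.2] 11.4
```

Top view: orange rocker at (192.5,239), round key is the rightmost at (338,237), square (320,241), oblong (302,244), talk bar at (399.5,247). The side view agrees within about 3 mm. Turn half round (for joint 6's range) while the fingers shut.

```bash
python3 -m pendant '[{"az":-8.5},{"az":-8.5},{"az":-8.5},{"az":-8.5},{"az":-8.5},{"az":-8.5},{"az":-8.5},{"az":-8.5},{"az":-8.5},{"az":-8.5},{"az":-8.5},{"az":-8.5}]' 0 40
python3 -m pendant '[{"az":-8.4},{"az":-8.4},{"az":-8.4},{"az":-8.4},{"az":-8.4},{"az":-8.4},{"az":-8.4},{"az":-8.1}]'
cat >> h.py <<'E'
from scipy.spatial.transform import Rotation as Ro
def go(x,y,z,yaw):
    s=sense();w,a,b,c=s["orientation"];R=Ro.from_quat([a,b,c,w]).as_matrix()
    d=R.T@(np.array([x,y,z])-s["tcp_pos"]);T=np.column_stack([[np.cos(yaw),np.sin(yaw),0],[np.sin(yaw),-np.cos(yaw),0],[0,0,-1]])
    print("t",s["t"],"units",(d/.025).round(3),"turn",np.rad2deg(Ro.from_matrix(R.T@T).as_rotvec()).round(2),"tcp",(s["tcp_pos"]*1000).round(1),"F",np.round(s["wrist_force"],1),"q6",s["qpos"][5],s["gripper_width"])
E
python3 -c "
from h import *
go(.461,.343,.2,np.deg2rad(189.5))"
```

```text
t 0.1 units [ 22.08  -28.348   1.272] turn [ 0.0000e+00 -1.3000e-01 -1.6894e+02] tcp [ 193.  -514.4  230.6] F [-0.2  0.3 -0.6] q6 1.436592921701852 1.002299480185167invalid input at $[0]: expected keys tx, ty, tz, ax, ay, az
invalid input at $[0]: expected keys tx, ty, tz, ax, ay, az
```

```bash
python3 -m pendant '[{"tx":0,"ty":0,"tz":0,"ax":0,"ay":0,"az":-8.5},{"tx":0,"ty":0,"tz":0,"ax":0,"ay":0,"az":-8.5},{"tx":0,"ty":0,"tz":0,"ax":0,"ay":0,"az":-8.5},{"tx":0,"ty":0,"tz":0,"ax":0,"ay":0,"az":-8.5},{"tx":0,"ty":0,"tz":0,"ax":0,"ay":0,"az":-8.5},{"tx":0,"ty":0,"tz":0,"ax":0,"ay":0,"az":-8.5},{"tx":0,"ty":0,"tz":0,"ax":0,"ay":0,"az":-8.5},{"tx":0,"ty":0,"tz":0,"ax":0,"ay":0,"az":-8.5},{"tx":0,"ty":0,"tz":0,"ax":0,"ay":0,"az":-8.5},{"tx":0,"ty":0,"tz":0,"ax":0,"ay":0,"az":-8.5}]' 0 40
python3 -m pendant '[{"tx":0,"ty":0,"tz":0,"ax":0,"ay":0,"az":-8.4},{"tx":0,"ty":0,"tz":0,"ax":0,"ay":0,"az":-8.4},{"tx":0,"ty":0,"tz":0,"ax":0,"ay":0,"az":-8.4},{"tx":0,"ty":0,"tz":0,"ax":0,"ay":0,"az":-8.4},{"tx":0,"ty":0,"tz":0,"ax":0,"ay":0,"az":-8.4},{"tx":0,"ty":0,"tz":0,"ax":0,"ay":0,"az":-8.4},{"tx":0,"ty":0,"tz":0,"ax":0,"ay":0,"az":-8.4},{"tx":0,"ty":0,"tz":0,"ax":0,"ay":0,"az":-8.4},{"tx":0,"ty":0,"tz":0,"ax":0,"ay":0,"az":-8.4},{"tx":0,"ty":0,"tz":0,"ax":0,"ay":0,"az":-8.3}]'
python3 -c "
from h import *
go(.461,.343,.15,np.deg2rad(189.5))"
```

```text
t: 1.1
tcp_pos: [0.1931, -0.5146, 0.2308]
orientation: [-0.0, 0.602, 0.798, 0.0]
wrist_force: [0.0, -0.2, 0.3]
gripper_width: -0.0
grip_force: 0.0
t: 2.1
tcp_pos: [0.1931, -0.5147, 0.2308]
orientation: [-0.0, -0.085, 0.996, 0.0]
wrist_force: [0.7, -0.3, -0.1]
gripper_width: 0.001
grip_force: 0.0
t 2.1 units [-16.4    31.978   3.263] turn [ 0.06 -0.    0.3 ] tcp [ 193.1 -514.7  230.8] F [ 0.7 -0.3 -0.1] q6 -1.5172429806373018 0.0005931177774808816
```

```bash
python3 -m pendant '[{"tx":-0.5,"ty":1,"tz":0,"ax":0,"ay":0,"az":0},{"tx":-0.5,"ty":1,"tz":0,"ax":0,"ay":0,"az":0},{"tx":-0.5,"ty":1,"tz":0,"ax":0,"ay":0,"az":0},{"tx":-0.5,"ty":1,"tz":0,"ax":0,"ay":0,"az":0},{"tx":-0.5,"ty":1,"tz":0,"ax":0,"ay":0,"az":0},{"tx":-0.5,"ty":1,"tz":0,"ax":0,"ay":0,"az":0},{"tx":-0.5,"ty":1,"tz":0,"ax":0,"ay":0,"az":0},{"tx":-0.5,"ty":1,"tz":0,"ax":0,"ay":0,"az":0},{"tx":-0.5,"ty":1,"tz":0,"ax":0,"ay":0,"az":0},{"tx":-0.5,"ty":1,"tz":0,"ax":0,"ay":0,"az":0},{"tx":-0.5,"ty":1,"tz":0,"ax":0,"ay":0,"az":0},{"tx":-0.5,"ty":1,"tz":0,"ax":0,"ay":0,"az":0}]'
python3 -m pendant '[{"tx":-0.5,"ty":1,"tz":0,"ax":0,"ay":0,"az":0},{"tx":-0.5,"ty":1,"tz":0,"ax":0,"ay":0,"az":0},{"tx":-0.5,"ty":1,"tz":0,"ax":0,"ay":0,"az":0},{"tx":-0.5,"ty":1,"tz":0,"ax":0,"ay":0,"az":0},{"tx":-0.5,"ty":1,"tz":0,"ax":0,"ay":0,"az":0},{"tx":-0.5,"ty":1,"tz":0,"ax":0,"ay":0,"az":0},{"tx":-0.5,"ty":1,"tz":0,"ax":0,"ay":0,"az":0},{"tx":-0.5,"ty":1,"tz":0,"ax":0,"ay":0,"az":0},{"tx":-0.5,"ty":1,"tz":0,"ax":0,"ay":0,"az":0},{"tx":-0.5,"ty":1,"tz":0,"ax":0,"ay":0,"az":0},{"tx":-0.5,"ty":1,"tz":0,"ax":0,"ay":0,"az":0},{"tx":-0.5,"ty":1,"tz":0,"ax":0,"ay":0,"az":0}]'
python3 -c "
from h import *
go(.461,.343,.1,np.deg2rad(189.5))"
```

```text
t: 3.3
tcp_pos: [0.2918, -0.1931, 0.2311]
orientation: [-0.0, -0.082, 0.997, 0.0]
wrist_force: [0.3, -0.1, 0.4]
gripper_width: 0.001
grip_force: 0.0
t: 4.5
tcp_pos: [0.3904, 0.1273, 0.2311]
orientation: [-0.0, -0.083, 0.997, -0.0]
wrist_force: [0.6, 0.6, -0.3]
gripper_width: 0.003
grip_force: 0.0
t 4.5 units [-4.209  8.044  5.24 ] turn [-0.01 -0.03 -0.02] tcp [390.4 127.3 231.1] F [ 0.6  0.6 -0.3] q6 -0.030196815642638954 0.0027590532091476194
```

```bash
python3 -m pendant '[{"tx":-0.5,"ty":1,"tz":0.6,"ax":0,"ay":0,"az":0},{"tx":-0.5,"ty":1,"tz":0.6,"ax":0,"ay":0,"az":0},{"tx":-0.5,"ty":1,"tz":0.6,"ax":0,"ay":0,"az":0},{"tx":-0.5,"ty":1,"tz":0.6,"ax":0,"ay":0,"az":0},{"tx":-0.5,"ty":1,"tz":0.6,"ax":0,"ay":0,"az":0},{"tx":-0.5,"ty":1,"tz":0.6,"ax":0,"ay":0,"az":0},{"tx":-0.5,"ty":1,"tz":0.6,"ax":0,"ay":0,"az":0},{"tx":-0.5,"ty":0.6,"tz":0.6,"ax":0,"ay":0,"az":0},{"tx":0,"ty":0,"tz":0.3,"ax":0,"ay":0,"az":0},{"tx":0,"ty":0,"tz":0,"ax":0,"ay":0,"az":0},{"tx":0,"ty":0,"tz":0,"ax":0,"ay":0,"az":0}]'
python3 - <<'E'
from h import *
go(.461,.3435,.042,np.deg2rad(189.5))
p,d=grab_frame("top");q,_=grab_frame("side")
f=lambda im,u,v:cv2.resize(im[v:v+60,u:u+80],None,fx=5,fy=5,interpolation=2)[:,:,::-1]
cv2.imwrite("pics/a1.png",np.hstack([f(p,150,210),f(q,255,270)]))
E
```

```text
t: 5.6
tcp_pos: [0.4572, 0.3291, 0.1038]
orientation: [-0.001, -0.082, 0.997, -0.0]
wrist_force: [-0.4, 0.3, -0.1]
gripper_width: -0.002
grip_force: 0.0
t 5.6 units [-0.246  0.547  2.47 ] turn [-0.04 -0.07 -0.07] tcp [457.2 329.1 103.8] F [-0.4  0.3 -0.1] q6 0.3284106174068204 -0.0015265822422664398
```

View pics/a1.png

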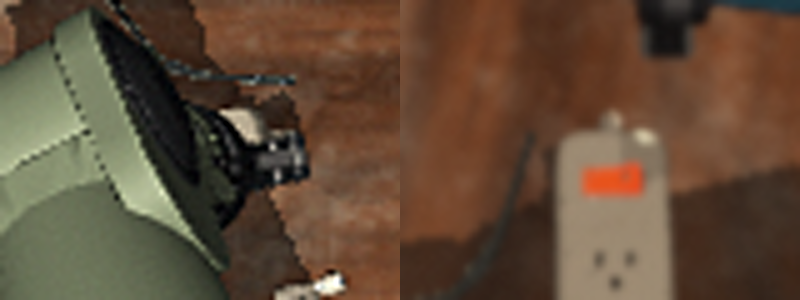

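```bash
python3 - <<'E'
from h import *
for n in("top","side"):
    c=camera_model(n)
    for X in([.457,.329,.104],[.457,.329,.17],[.476,.346,.037]):
        x=c["intrinsics"]@(c["R"]@np.array(X)+c["t"]);print(n,X,(x[:2]/x[2]).round(1))
s=sense();w,a,b,c=s["orientation"];print(Ro.from_quat([a,b,c,w]).as_matrix().round(3))
E
```

```text
top [0.457, 0.329, 0.104] [194.1 245. ]
top [0.457, 0.329, 0.17] [190.1 244.5]
top [0.476, 0.346, 0.037] [192.1 239.3]
side [0.457, 0.329, 0.104] [308. 279.]
side [0.457, 0.329, 0.17] [308.6 256.7]
side [0.476, 0.346, 0.037] [297.4 305. ]
[[-0.987 -0.163  0.001]
 [-0.163  0.987  0.   ]
 [-0.001  0.    -1.   ]]
```

```bash
python3 -m pendant '[{"tx":-0.25,"ty":0.55,"tz":0.4,"ax":0,"ay":0,"az":0},{"tx":0,"ty":0,"tz":0.8,"ax":0,"ay":0,"az":0},{"tx":0,"ty":0,"tz":0.8,"ax":0,"ay":0,"az":0},{"tx":0,"ty":0,"tz":0.3,"ax":0,"ay":0,"az":0},{"tx":0,"ty":0,"tz":0,"ax":0,"ay":0,"az":0},{"tx":0,"ty":0,"tz":0,"ax":0,"ay":0,"az":0},{"tx":0,"ty":0,"tz":0,"ax":0,"ay":0,"az":0}]'
python3 -c "
from h import *
go(.461,.3435,.036,np.deg2rad(189.5))"
```

```text
t: 6.4
tcp_pos: [0.4627, 0.3449, 0.0476]
orientation: [0.001, -0.082, 0.997, 0.0]
wrist_force: [0.0, -0.7, -0.6]
gripper_width: -0.002
grip_force: 0.0
t 6.4 units [ 0.076 -0.045  0.462] turn [ 0.04  0.11 -0.06] tcp [462.7 344.9  47.6] F [ 0.  -0.7 -0.6] q6 0.3478819088886404 -0.002035296932442993
```

Press in small steps, watching the force.

```bash
for i in 1; do :; done; python3 -m pendant '[{"tx":0.07,"ty":0,"tz":0.1,"ax":0,"ay":0,"az":0},{"tx":0,"ty":0,"tz":0.1,"ax":0,"ay":0,"az":0},{"tx":0,"ty":0,"tz":0.1,"ax":0,"ay":0,"az":0},{"tx":0,"ty":0,"tz":0.1,"ax":0,"ay":0,"az":0},{"tx":0,"ty":0,"tz":0,"ax":0,"ay":0,"az":0},{"tx":0,"ty":0,"tz":0,"ax":0,"ay":0,"az":0}]'
python3 -m pendant '[{"tx":0,"ty":0,"tz":0.05,"ax":0,"ay":0,"az":0},{"tx":0,"ty":0,"tz":0.05,"ax":0,"ay":0,"az":0},{"tx":0,"ty":0,"tz":0,"ax":0,"ay":0,"az":0}]'
```

```text
t: 7.0
tcp_pos: [0.4603, 0.3443, 0.0361]
orientation: [0.0, -0.082, 0.997, -0.0]
wrist_force: [0.1, 0.1, 0.4]
gripper_width: 0.003
grip_force: 0.0
t: 7.3
tcp_pos: [0.4604, 0.3444, 0.0352]
orientation: [0.0, -0.082, 0.997, 0.0]
wrist_force: [-4.1, -2.9, 12.3]
gripper_width: -0.002
grip_force: 6.2
```

```bash
python3 -m pendant '[{"tx":0,"ty":0,"tz":-1,"ax":0,"ay":0,"az":0},{"tx":0,"ty":-1,"tz":-1,"ax":0,"ay":0,"az":0},{"tx":0.5,"ty":-1,"tz":-1,"ax":0,"ay":0,"az":0},{"tx":0,"ty":-1,"tz":0,"ax":0,"ay":0,"az":0}]'
python3 - <<'E'
from h import *
go(.461,.3435,.036,np.deg2rad(189.5))
q,_=grab_frame("side");p,_=grab_frame("top");q0=np.load("side0.npz")["p"];p0=np.load("top0.npz")["p"]
f=lambda im,u,v:cv2.resize(im[v:v+30,u:u+40],None,fx=10,fy=10,interpolation=2)[:,:,::-1]
cv2.imwrite("pics/a2.png",np.vstack([np.hstack([f(q0,280,290),f(q,280,290)]),np.hstack([f(p0,175,225),f(p,175,225)])]))
E
```

```text
t: 7.7
tcp_pos: [0.4614, 0.2683, 0.1118]
orientation: [0.002, -0.083, 0.997, 0.001]
wrist_force: [-0.3, 0.1, 0.1]
gripper_width: 0.0
grip_force: 0.0
t 7.7 units [-0.465  2.966  3.039] turn [0.05 0.28 0.01] tcp [461.4 268.3 111.8] F [-0.3  0.1  0.1] q6 0.2224587267924546 6.297095707817248e-05
```

View pics/a2.png

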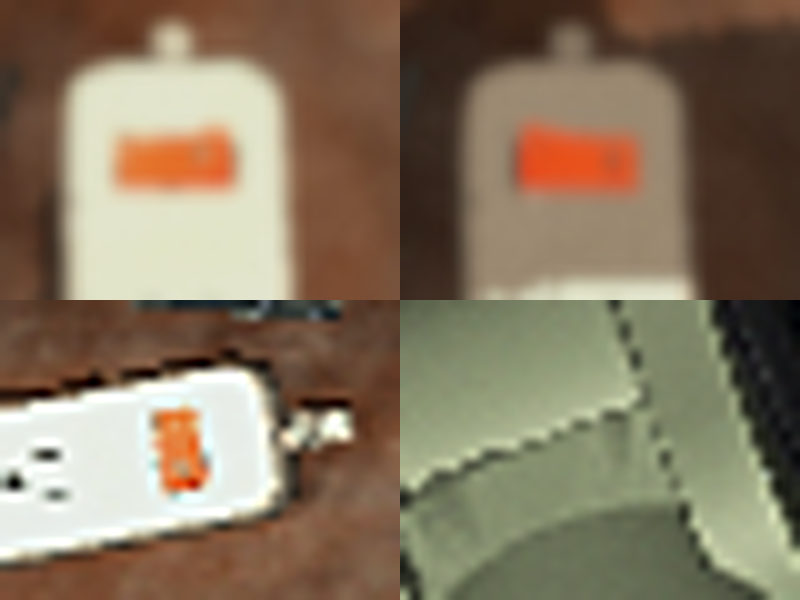

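Side view: the rocker's far (left) end is now the raised one (top edge 122 on the left vs 138 on the right in the crop), so the strip is on. Next the round key.

```bash
python3 -m pendant '[{"tx":0.3,"ty":-1,"tz":0,"ax":0,"ay":0,"az":0},{"tx":0.3,"ty":-1,"tz":0,"ax":0,"ay":0,"az":0},{"tx":0.3,"ty":-1,"tz":0,"ax":0,"ay":0,"az":0},{"tx":0.3,"ty":-1,"tz":0,"ax":0,"ay":0,"az":0},{"tx":0.3,"ty":-1,"tz":0,"ax":0,"ay":0,"az":0},{"tx":0.3,"ty":-1,"tz":0,"ax":0,"ay":0,"az":0},{"tx":0,"ty":-1,"tz":0,"ax":0,"ay":0,"az":0},{"tx":0,"ty":-1,"tz":0,"ax":0,"ay":0,"az":0},{"tx":0,"ty":-1,"tz":0,"ax":0,"ay":0,"az":0},{"tx":0,"ty":-1,"tz":0,"ax":0,"ay":0,"az":0},{"tx":0,"ty":-1,"tz":0,"ax":0,"ay":0,"az":0},{"tx":0,"ty":-1,"tz":0,"ax":0,"ay":0,"az":0}]'
python3 -c "
from h import *
go(.4738,-.0995,.05,np.deg2rad(190))"
```

```text
t: 9.0
tcp_pos: [0.4656, -0.0357, 0.1085]
orientation: [0.0, -0.083, 0.997, 0.0]
wrist_force: [0.0, -0.2, -0.4]
gripper_width: 0.0
grip_force: 0.0
t 9.0 units [ 0.096 -2.571  2.339] turn [ 0.01  0.02 -0.53] tcp [465.6 -35.7 108.5] F [ 0.  -0.2 -0.4] q6 -0.40035272557002743 0.00039917051013731056
```

```bash
python3 -m pendant '[{"tx":0.1,"ty":-0.9,"tz":0,"ax":0,"ay":0,"az":0},{"tx":0,"ty":-0.9,"tz":0,"ax":0,"ay":0,"az":0},{"tx":0,"ty":-0.5,"tz":0.3,"ax":0,"ay":0,"az":0},{"tx":0,"ty":0,"tz":0.8,"ax":0,"ay":0,"az":0},{"tx":0,"ty":0,"tz":0.8,"ax":0,"ay":0,"az":0},{"tx":0,"ty":0,"tz":0.2,"ax":0,"ay":0,"az":0},{"tx":0,"ty":0,"tz":0,"ax":0,"ay":0,"az":0},{"tx":0,"ty":0,"tz":0,"ax":0,"ay":0,"az":0}]'
python3 - <<'E'
from h import *
go(.4738,-.0995,.0335,np.deg2rad(190))
p,_=grab_frame("top");q,_=grab_frame("side")
f=lambda im,u,v:cv2.resize(im[v:v+60,u:u+80],None,fx=5,fy=5,interpolation=2)[:,:,::-1]
cv2.imwrite("pics/a3.png",np.hstack([f(p,290,205),f(q,285,150)]))
E
```

```text
t: 9.8
tcp_pos: [0.4723, -0.0919, 0.0565]
orientation: [0.0, -0.083, 0.997, 0.0]
wrist_force: [-0.6, -0.3, 0.6]
gripper_width: 0.003
grip_force: 0.0
t 9.8 units [-0.007 -0.309  0.922] turn [-0.    0.02 -0.51] tcp [472.3 -91.9  56.5] F [-0.6 -0.3  0.6] q6 -0.5114586705449999 0.0026008890148155367
```

View pics/a3.png

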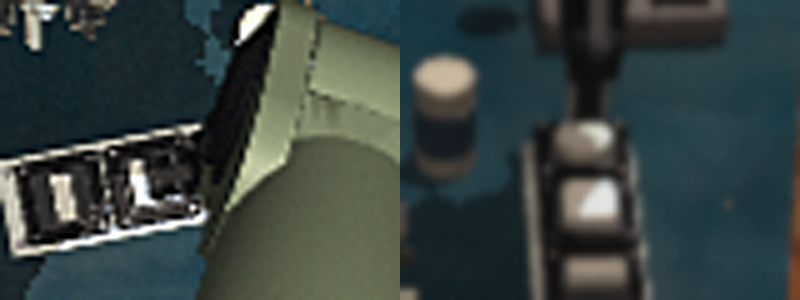

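Side view: fingertips (~(322,172)) stand just above the round key at (321,177), clear of the square one below it. Shift 7 mm and press.

```bash
python3 -m pendant '[{"tx":0,"ty":-0.3,"tz":0.1,"ax":0,"ay":0,"az":0},{"tx":0,"ty":0,"tz":0.2,"ax":0,"ay":0,"az":0},{"tx":0,"ty":0,"tz":0.2,"ax":0,"ay":0,"az":0},{"tx":0,"ty":0,"tz":0.15,"ax":0,"ay":0,"az":0},{"tx":0,"ty":0,"tz":0.1,"ax":0,"ay":0,"az":0},{"tx":0,"ty":0,"tz":0.1,"ax":0,"ay":0,"az":0},{"tx":0,"ty":0,"tz":0,"ax":0,"ay":0,"az":0},{"tx":0,"ty":0,"tz":0,"ax":0,"ay":0,"az":0}]'
python3 -m pendant '[{"tx":0,"ty":0,"tz":0.05,"ax":0,"ay":0,"az":0},{"tx":0,"ty":0,"tz":0.05,"ax":0,"ay":0,"az":0},{"tx":0,"ty":0,"tz":0,"ax":0,"ay":0,"az":0}]'
```

```text
t: 10.7
tcp_pos: [0.4731, -0.0994, 0.0349]
orientation: [-0.0, -0.082, 0.997, 0.0]
wrist_force: [-0.3, -0.3, 0.1]
gripper_width: -0.001
grip_force: 0.0
t: 11.0
tcp_pos: [0.4734, -0.0995, 0.0339]
orientation: [0.0, -0.083, 0.997, -0.0]
wrist_force: [-4.0, 1.4, 16.1]
gripper_width: -0.001
grip_force: 8.1
```

Bottomed at 16 N with z = 33.9 mm: the key is in. Lift and go over the bar.

```bash
python3 -m pendant '[{"tx":0,"ty":0,"tz":-1,"ax":0,"ay":0,"az":0},{"tx":0,"ty":0,"tz":-1,"ax":0,"ay":0,"az":0},{"tx":0.5,"ty":-0.8,"tz":-0.4,"ax":0,"ay":0,"az":0},{"tx":0.5,"ty":-0.9,"tz":0,"ax":0,"ay":0,"az":0},{"tx":0.5,"ty":-0.9,"tz":0,"ax":0,"ay":0,"az":0},{"tx":0.5,"ty":-0.9,"tz":0,"ax":0,"ay":0,"az":0},{"tx":0.3,"ty":-0.9,"tz":0,"ax":0,"ay":0,"az":0},{"tx":0.3,"ty":-0.9,"tz":0,"ax":0,"ay":0,"az":0},{"tx":0,"ty":-0.9,"tz":0,"ax":0,"ay":0,"az":0},{"tx":0,"ty":-0.9,"tz":0,"ax":0,"ay":0,"az":-2.5},{"tx":0,"ty":0,"tz":0,"ax":0,"ay":0,"az":0},{"tx":0,"ty":0,"tz":0,"ax":0,"ay":0,"az":0}]'
python3 - <<'E'
from h import *
go(.4387,-.2865,.05,np.deg2rad(192))
q,_=grab_frame("side")
f=lambda im,u,v:cv2.resize(im[v:v+110,u:u+100],None,fx=5,fy=5,interpolation=2)[:,:,::-1]
cv2.imwrite("pics/a4.png",f(q,285,110))
E
```

```text
t: 12.2
tcp_pos: [0.4379, -0.2851, 0.0923]
orientation: [-0.0, -0.104, 0.995, 0.0]
wrist_force: [-0.3, 0.8, 0.1]
gripper_width: 0.002
grip_force: 0.0
t 12.2 units [-0.02  -0.063  1.691] turn [ 0.05 -0.01 -0.11] tcp [ 437.9 -285.1   92.3] F [-0.3  0.8  0.1] q6 -0.9261875026233517 0.0017548605901769579
```

View pics/a4.png

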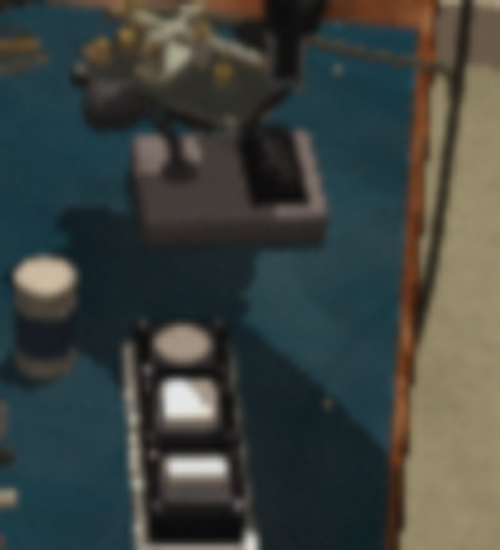

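The round key at (321,179) is now a flat low disc, and the square and oblong keys still stand. The fingertips are above the bar at (339,142).

```bash
python3 -m pendant '[{"tx":0,"ty":0,"tz":0.6,"ax":0,"ay":0,"az":0},{"tx":0,"ty":0,"tz":0.6,"ax":0,"ay":0,"az":0},{"tx":0,"ty":0,"tz":0.5,"ax":0,"ay":0,"az":0},{"tx":0,"ty":0,"tz":0.2,"ax":0,"ay":0,"az":0},{"tx":0,"ty":0,"tz":0.2,"ax":0,"ay":0,"az":0},{"tx":0,"ty":0,"tz":0.15,"ax":0,"ay":0,"az":0},{"tx":0,"ty":0,"tz":0.1,"ax":0,"ay":0,"az":0},{"tx":0,"ty":0,"tz":0.05,"ax":0,"ay":0,"az":0},{"tx":0,"ty":0,"tz":0,"ax":0,"ay":0,"az":0},{"tx":0,"ty":0,"tz":0,"ax":0,"ay":0,"az":0}]'
```

```text
t: 13.25
tcp_pos: [0.4384, -0.2852, 0.0328]
orientation: [0.0, -0.104, 0.995, 0.0]
wrist_force: [-1.1, 2.2, 2.9]
gripper_width: -0.001
grip_force: 1.3
```

```bash
python3 -m pendant '[{"tx":0,"ty":0,"tz":0.05,"ax":0,"ay":0,"az":0},{"tx":0,"ty":0,"tz":0.05,"ax":0,"ay":0,"az":0},{"tx":0,"ty":0,"tz":0.03,"ax":0,"ay":0,"az":0},{"tx":0,"ty":0,"tz":0,"ax":0,"ay":0,"az":0},{"tx":0,"ty":0,"tz":0,"ax":0,"ay":0,"az":0}]'
```

```text
t: 13.75
tcp_pos: [0.4384, -0.2853, 0.03]
orientation: [0.0, -0.104, 0.995, -0.0]
wrist_force: [-1.8, 4.2, 10.4]
gripper_width: -0.0
grip_force: 4.8
```

```bash
python3 -c "
from station import *
s=sense();print(s['wrist_force'],s['tcp_pos']);print(finish_job())"
```

```text
[-1.83723227  4.16747951 10.42592592] [ 0.43844642 -0.28534602  0.02995848]
the job is handed in; nothing more can be done
None
```

The job is handed in at about 14 s, done in the order asked: the strip's rocker is on, the round key is fully in, and the fingers hold the talk bar fully down at about 10 N. The square and oblong keys still stood up in the last picture, and no loose thing was touched on purpose, though I took no final picture to check them.

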